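Brush the press bed clear into its catch trough

ROBOT

A 6-joint arm with a two-finger parallel gripper is mounted at the origin on a cart in front of the work surface, level with it; the furniture and walls round the work are solid. World frame = base frame: x ahead of the robot, y to its left, z up, the work surface at z = 0. Lengths are in m, angles in rad, forces in N, time in s.
With the tool pointing down it reaches from about 0.25 to 0.775 m from the base axis. Payload 4 kg.
Tool frame: the origin (TCP) lies at the very end of the fingers, on their centre line; the grasp point (between the pads) lies 19 mm behind it (robot.hold_point_z is the distance from the TCP to the grasp point, in m); z points along the fingers, y is the line along which they close (so a half turn about z gives the same grasp; the last joint's range is limited). The gripper opens to 94 mm and grips with 3 to 60 N. Pads are 16 mm wide; open, the fingers measure 119 mm over their backs; the gripper's body (75 mm by 177 mm) begins 78 mm behind the grasp point.
Start: joints at [-1.215, 0.087, 1.371, -0, 1.684, -0.103], TCP at [0.244, -0.493, 0.206] pointing down, gripper open.
Joint ranges: [-3.1, 3.1], [-0.76, 2.03], [0.27, 2.55], [-1.08, 4.22], [0.17, 2.65], [-2.57, 2.57]. Speed limits (rad/s): [2.79, 2.79, 3.14, 3.14, 3.14, 3.14].

INTERFACE

Orientations are given as [roll, pitch, yaw] about the fixed x, y, z axes, in that order (R = Rz(yaw) Ry(pitch) Rx(roll)).
In Python, from bench import robot gives the robot as it stands.
- The arm moves only by the tool carry_out, never from a script. Its argument "steps" is a list of rows, each a list of 3 entries, a list of its own where there are three numbers: the shift along the tool's x, y, z in m, then the turn about the tool's z in units of 10 degrees (1.0 is 10 degrees), then the closure, from -1 (fully open) to 1 (shut). In form: [[[tx, ty, tz], roll, jaw], ...]. A call has 1 to 10 rows; each row is the pose to reach, as a shift and turn from the pose commanded when the call began, along the tool's axes at that moment; what a row does not reach only later rows make up. A row lasts 1/8 s, in which the tool goes at most 62.5 mm and 10.7 degrees, less where a joint would pass 70% of its speed; a pose out of reach is approached as far as the arm can. A call with a gripper value outside its range is refused whole. The fingers move at their own pace and stop on an object; the grip force is fixed at half the most. Time passes only in rows, so rows that repeat a pose let the fingers close. It gives the time, the measured TCP pose, the force, the opening and the grip force at its end, in the units of the state.
- robot.get_obs(): the state, without advancing time (a new reading comes with each control period).
- robot.snapshot(name): name is "scene" or "top"; returns a dict with "image" (420x560x3 uint8, red, green, blue), "z_map" (420x560 float32, m along the optical axis (not along the pixel's ray), 0 where there is no reading), "mtx" (3x3 intrinsics, pixels), "R" (3x3) and "t" (3): a world point X has camera coordinates R X + t. Camera axes: x right, y down, z forward; pixel columns grow to the right and rows downward; lengths in m; the calibration is good to about 2 mm. A picture is of the moment at which its call begins.
- robot.close_job(): hands the job in; it is judged then, once.
The state is a dict: "time": time; "joint_positions": joint angles; "qvel": joint speeds; "joint_torque": joint torques, N m; "tool_pos": TCP position; "ee_rot": TCP orientation; "wrist_force": force on the tool from outside, world axes, zero at the start; "wrist_torque": the same for the moment, N m; "width": finger opening in m; "finger_force": force on a finger pad.
Only numpy, scipy, OpenCV 4.12 (cv2) and the standard library are available. Lean on these libraries where they do the work, as an engineer would, in place of code of your own. Each camera call takes 0.05 s, during which the arm holds its last target. There are 200 camera calls.

TASK

Take the bench brush from its stand and sweep all four pieces of scrap (two rubber stoppers, a hexagonal cap and a broken corner piece) off the bed of the decapping press into the catch trough along its front, also those under the overhanging press head. Use only the brush on the scrap, never the gripper, and leave the specimen cup on the bed and everything else on the worktop standing where it is. Then put the brush back in its stand as it was and let go of it.

Things in the scene. Friction and masses are not known exactly. Their poses are not given: they have to be found in the camera images.
- press: Bench decapping press, fixed. Origin: on the worktop under the bed; x points to its back, y to its left, z up. Side rails beside the bed: inner faces y = +-105, outer +-115 mm, tops at z = 60 mm. Back plate and columns close the bed at x = 105 mm over the full width up to z = 240 mm
- bed (a point): Point on the flat bed, 40 mm straight above the press's origin, same axes. The bed reaches from x = -85 (open front edge, no lip, drops into the catch trough) to 105 mm (back plate), y +-105 mm. At the start two scraps lie at x 30 to 52 mm (under the head) and two at x -60 to -20 mm; in each row one at y +53 to +79 and one at y -53 to -79 mm
- head (a point): Lower front edge of the white press head, middle of its width: 20 mm behind and 135 mm above point bed, same axes. The head overhangs the bed from here to the back, is 60 mm high and 230 mm wide (y +-115), with a 12 mm high cap on top. A plunger, radius 11 mm, hangs under it 40 mm behind this point at y = 0, down to 24 mm below it
- trough (a point): Centre of the inner floor of the open catch trough, 4 mm above the worktop; axes as those of the press. Inside it reaches +-44 mm along x and +-109 mm along y; its front and side walls are 28 mm high above this floor, its back is the 36 mm high front face of the bed
- stand: Fixed brush stand, base 100 x 90 x 8 mm, origin at the centre of its underside. The brush leans to the stand's -x, 20 degrees from vertical, its handle against an 8 mm cross bar at x = -18, z = 89.5 mm between two prongs (y = +-19 mm, 6 mm thick, forward to x = 3 mm). It comes out straight up (clear after 90 mm) and goes back straight down in the same attitude
- stand_trough (a point): Point of the stand where the middle of the bristle roll lies when the brush stands in it (20 mm along the stand's +x, 20 mm above the worktop): between two lips (tops 22 mm above the worktop, inner faces 15 mm before and behind this point) and end cheeks 30 mm to either side
- stand_grip (a point): Point of the stand where the point brush_grip lies when the brush stands in it
- brush_grip (a point): Grip point of the bench brush (about 70 g, rigid), on the middle line of its wooden handle; z points up along the handle away from the bristles, y lies along the bristle roll. The handle is 14 mm (x) by 20 mm (y), from 75 mm below to 50 mm above this point; a 10 mm round neck joins it to the roll. In the stand y is the stand's y and z leans 20 degrees toward the stand's -x
- brush_head (a point): Middle of the brush's bristle roll: a stiff cylinder of radius 12 mm, 52 mm long along the brush's y, crosswise at the end of the handle, 133 mm below brush_grip on the handle's middle line; the same at every tilt about y. Axes as brush_grip
- scrap_1: Rubber stopper with a flange, 23 mm across, 15 mm high, about 14 g, loose on the bed: scrap. Origin under its centre
- scrap_2: Rubber stopper with a flange, 23 mm across, 15 mm high, about 14 g, loose on the bed: scrap. Origin under its centre
- scrap_3: White hexagonal cap, 23 mm across the corners, 14 mm high, about 14 g, loose on the bed: scrap. Origin under its centre
- scrap_4: Broken L-shaped corner piece of grey plastic, 26 x 22 x 15 mm, about 14 g, loose on the bed: scrap. Origin under its centre
- cup_on_bed: White-lidded specimen cup, 53 mm across, 59 mm high, loose, standing on the middle of the press bed between the left and right scrap; origin under its centre. Must stay
- rack: Tube rack with red-capped tubes, 64 x 121 x 101 mm, fixed; origin under its centre, long side along its y
- amber_bottle: Brown reagent bottle, 48 mm across, 95 mm high, loose bystander; origin under its centre
- red_cup: Red-lidded specimen cup, 53 mm across, 59 mm high, loose bystander; origin under its centre
- tape: Roll of tape, 66 mm across, 19 mm high, loose bystander; origin under its centre
- bench_timer: Bench timer, 62 x 62 x 22 mm, loose bystander; origin under its centre
- tube: Lying red-capped sample tube, 88 x 16 x 16 mm, loose bystander; origin under its centre
- brush: The whole bench brush (same thing as brush_grip and brush_head); origin at the bottom of the bristle roll, z up along the handle
Not all that is in view belongs to the job. There is more than one size of the cup_on_bed; the one meant has the size given above.

How it is judged:
On the way, in this order (a step that is already met when the one before it is completed fails the run):
1. the brush has been lifted out of its stand (distance of brush_head from where it was at the start of the episode above 0.06 m), for 0.1 s.
2. all four scrap pieces lie in the catch trough while the brush is still away from its stand (x of scrap_1 in the frame of trough between -0.046 and 0.046 m and y of scrap_1 in the frame of trough between -0.11 and 0.11 m and z of each of scrap_1, scrap_2, scrap_3, scrap_4 in the frame of trough below 0.03 m and x of scrap_2 in the frame of trough between -0.046 and 0.046 m and y of scrap_2 in the frame of trough between -0.11 and 0.11 m and x of scrap_3 in the frame of trough between -0.046 and 0.046 m and y of scrap_3 in the frame of trough between -0.11 and 0.11 m and x of scrap_4 in the frame of trough between -0.046 and 0.046 m and y of scrap_4 in the frame of trough between -0.11 and 0.11 m and distance between brush_head and stand_trough above 0.06 m), for 0.1 s.
At the end, for the whole second after the job is handed in: All four scrap pieces rest inside the catch trough, below its back edge; the brush stands in its stand as at the start, bristle roll within 15 mm and grip point within 25 mm of their places, released and at rest; the specimen cup stands upright on the bed (x of scrap_1 in the frame of trough between -0.046 and 0.046 m and y of scrap_1 in the frame of trough between -0.11 and 0.11 m and z of each of scrap_1, scrap_2, scrap_3, scrap_4 in the frame of trough below 0.03 m and x of scrap_2 in the frame of trough between -0.046 and 0.046 m and y of scrap_2 in the frame of trough between -0.11 and 0.11 m and x of scrap_3 in the frame of trough between -0.046 and 0.046 m and y of scrap_3 in the frame of trough between -0.11 and 0.11 m and x of scrap_4 in the frame of trough between -0.046 and 0.046 m and y of scrap_4 in the frame of trough between -0.11 and 0.11 m and distance between brush_head and stand_trough below 0.015 m and distance between brush_grip and stand_grip below 0.025 m and linear speed of brush below 0.02 m/s and linear speed of each of scrap_1, scrap_2, scrap_3, scrap_4 below 0.03 m/s and angle between cup_on_bed's own z axis and vertical below 0.1 rad and contact force between the fingers and brush below 0.1 N); the robot touches nothing.
It fails at once if the specimen cup on the bed is moved by more than 12 mm (distance of cup_on_bed from where it was at the start of the episode above 0.012 m).
It fails at once if another loose thing on the worktop (bottle, red cup, tape, timer, tube) is moved by more than 20 mm (distance of any of amber_bottle, red_cup, tape, bench_timer, tube from where it was at the start of the episode above 0.02 m).
It fails at once if the gripper or arm touches a scrap piece (contact force between any of the fingers, the arm and scrap_1 above 0.3 N or contact force between any of the fingers, the arm and scrap_2 above 0.3 N or contact force between any of the fingers, the arm and scrap_3 above 0.3 N or contact force between any of the fingers, the arm and scrap_4 above 0.3 N).
It fails at once if a scrap piece is flung right off the press, 240 mm or more from its origin (horizontal distance between any of scrap_1, scrap_2, scrap_3, scrap_4 and press above 0.24 m).
It also fails if it takes over 64 s, if anything falls off the work surface, if the arm or the gripper's body presses on something with over 40 N, if the wrist force passes 120 N, or if a joint passes its speed limit or range.

## Working session

There is one attempt and no reset: what is moved stays moved. The work goes in short steps, Python scripts to look and compute and a tool call to move; the robot and the scene stay as the last step left them, time stands still between calls to the robot, and variables do not carry over. Pictures are saved under pics/ and viewed, at most 10 in all, crops included, and the job is handed in when it is done.

Besides the shell and the picture viewer there is one more tool, called after "Request:" as name([rows], argument=value, ...), one row to a line, values as JSON. carry_out: Moves the arm, as the interface text tells. Its arguments: {"type":"object","properties":{"steps":{"type":"array","items":{"type":"array"}}},"required":["steps"]}

```bash
mkdir -p pics; cat > h.py <<'E'
import numpy as np,cv2
from bench import robot
def snap(n,f):
    s=robot.snapshot(n); cv2.imwrite('pics/'+f,cv2.cvtColor(s['image'],cv2.COLOR_RGB2BGR))
    K,R,t=s['mtx'],np.array(s['R']),np.array(s['t'])
    z=s['z_map']; v,u=np.mgrid[:420,:560]
    c=np.stack([(u-K[0,2])/K[0,0]*z,(v-K[1,2])/K[1,1]*z,z],-1)
    P=(c-t)@R; P[z==0]=np.nan
    np.savez('pics/'+f+'.npz',P=P,im=s['image'],K=K,R=R,t=t); return s,P
E
python3 - <<'E'
from h import *
for n in('scene','top'):
    s,P=snap(n,n+'0.png'); print(n,-np.array(s['R']).T@s['t'],s['R'])
print(robot.get_obs(),robot.hold_point_z)
E
```

```text
scene [-0.28780219  1.1827093   0.93515606] [[-0.81867666 -0.57379558 -0.02295975]
 [-0.27322609  0.42437504 -0.86328056]
 [ 0.50509012 -0.70047445 -0.50420187]]
top [0.36204692 0.05853771 1.4080251 ] [[ 0.0061169  -0.9998275   0.01753742]
 [-0.99235074 -0.00823171 -0.12317571]
 [ 0.12329882 -0.01664981 -0.9922299 ]]
{'time': 0.1, 'joint_positions': array([-1.21513128e+00,  8.79031143e-02,  1.37207323e+00, -1.18140904e-05,
        1.68361232e+00, -1.03073511e-01]), 'qvel': array([-0.00049958, -0.0013426 , -0.00338101,  0.0005792 , -0.00082085,
        0.00034892]), 'joint_torque': array([ 3.16011392e-03, -3.41252518e+01, -3.03301585e+01,  7.20841857e-02,
        3.03685782e-02, -9.80142636e-05]), 'tool_pos': array([ 0.24338359, -0.49267301,  0.20442436]), 'ee_rot': array([-3.13960603e+00, -1.93691835e-04,  4.58737052e-01]), 'wrist_force': array([ 0.07796684,  0.18333739, -0.64780317]), 'wrist_torque': array([-0.02605139,  0.02551109, -0.06706985]), 'finger_force': 0.0, 'width': 0.09384146013507534} 0.0188
```

```bash
ls .
```

```text
h.py
pics
```

View pics/scene0.png

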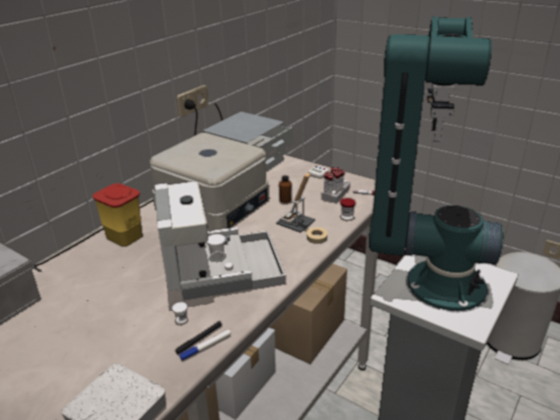

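View pics/top0.png

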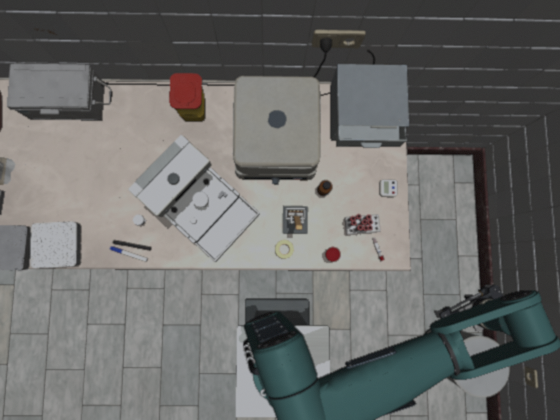

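The pictures show the press turned with its back to the upper left (top px ~(170,178), trough ~(225,232)), the stand at ~(295,220), tape at (284,249) and bottle at (325,187). Next I take a close crop and measure.

```bash
python3 - <<'E'
from h import *
d=np.load('pics/top0.png.npz');im=d['im'][130:270,130:330]
cv2.imwrite('pics/crop1.png',cv2.cvtColor(cv2.resize(im,None,fx=4,fy=4,interpolation=cv2.INTER_CUBIC),cv2.COLOR_RGB2BGR))
d2=np.load('pics/scene0.png.npz');im=d2['im'][160:310,160:360]
cv2.imwrite('pics/crop2.png',cv2.cvtColor(cv2.resize(im,None,fx=4,fy=4,interpolation=cv2.INTER_CUBIC),cv2.COLOR_RGB2BGR))
print(d['K'],d2['K'])
def rect(P,m,name):
    pts=P[m][:,:2].astype(np.float32); r=cv2.minAreaRect(pts*1000); print(name,len(pts),r)
    return r
P=np.concatenate([d['P'].reshape(-1,3)]).reshape(420,560,3)
z=P[...,2]
v,u=np.mgrid[:420,:560]
reg=(u>125)&(u<262)&(v>130)&(v<262)
print('table',np.nanmedian(z[(u>210)&(u<230)&(v>140)&(v<160)]), np.nanmedian(z[(u>260)&(u<280)&(v>195)&(v<235)]))
h,e=np.histogram(z[reg],bins=np.arange(-.02,.3,.01));print([(round(a,3),int(b)) for a,b in zip(e,h)])
rect(P,reg&(z>.215)&(z<.26),'headtop+')
rect(P,reg&(z>.225)&(z<.242),'headtop')
rect(P,reg&(z>.033)&(z<.05),'bed')
rect(P,reg&(z>.02)&(z<.3),'all')
E
```

```text
[[397.28555164   0.         273.29436921]
 [  0.         397.28555164 214.68378221]
 [  0.           0.           1.        ]] [[528.83139262   0.         276.06130129]
 [  0.         528.83139262 201.64647977]
 [  0.           0.           1.        ]]
table 0.0003313395122297115 0.0004752463760432038
[(np.float64(-0.02), 5), (np.float64(-0.01), 3944), (np.float64(0.0), 5620), (np.float64(0.01), 307), (np.float64(0.02), 133), (np.float64(0.03), 1051), (np.float64(0.04), 1422), (np.float64(0.05), 280), (np.float64(0.06), 141), (np.float64(0.07), 41), (np.float64(0.08), 48), (np.float64(0.09), 154), (np.float64(0.1), 65), (np.float64(0.11), 19), (np.float64(0.12), 21), (np.float64(0.13), 17), (np.float64(0.14), 15), (np.float64(0.15), 25), (np.float64(0.16), 19), (np.float64(0.17), 42), (np.float64(0.18), 55), (np.float64(0.19), 284), (np.float64(0.2), 821), (np.float64(0.21), 79), (np.float64(0.22), 129), (np.float64(0.23), 2411), (np.float64(0.24), 589), (np.float64(0.25), 12), (np.float64(0.26), 0), (np.float64(0.27), 0), (np.float64(0.28), 0)]
headtop+ 3183 ((626.51953125, 351.8841552734375), (126.7646484375, 230.32415771484375), 48.99140167236328)
headtop 2777 ((627.6914672851562, 353.1336364746094), (123.54283905029297, 230.05020141601562), 48.284767150878906)
bed 2375 ((572.5546264648438, 281.02557373046875), (384.4968566894531, 327.2933349609375), 65.49623107910156)
all 7873 ((596.9845581054688, 293.059326171875), (429.44415283203125, 425.7763977050781), 80.04857635498047)
```

View pics/crop1.png

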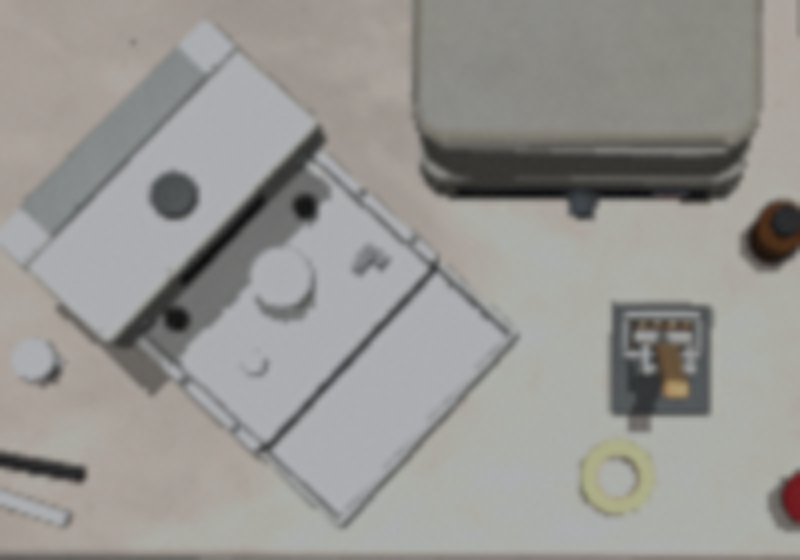

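View pics/crop2.png

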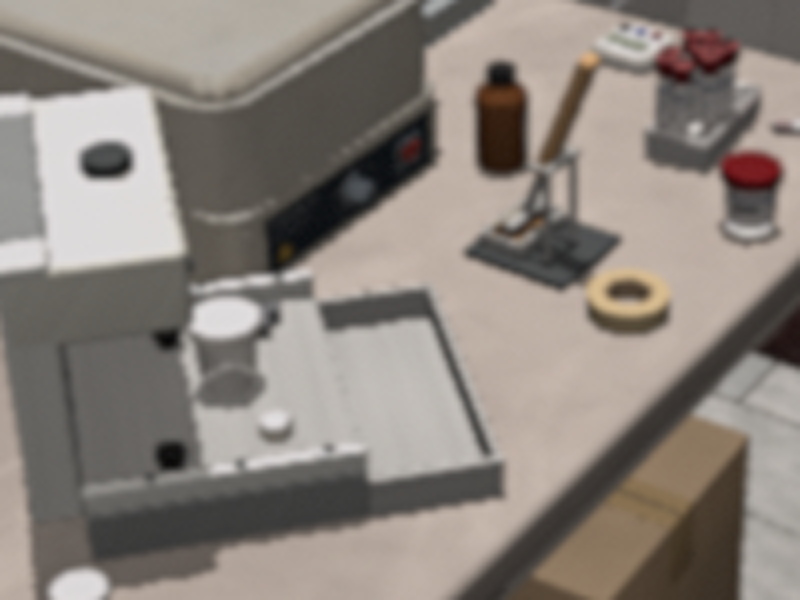

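Crop 1 (4x, offset 130,130) shows the stoppers at (305,207) and (177,319), the cap at (255,362), the L-piece at (371,260), the specimen cup at (284,277), the stand base at x 612–710, y 303–415, and the bed's front edge from (435,267) to (265,450). Crop 2 confirms that the handle leans toward the robot, which means stand x ≈ world x.

```bash
cat >> h.py <<'E'
def ray(f,u,v,z):
    d=np.load('pics/'+f+'.npz');K,R,t=d['K'],d['R'],d['t']
    c=-R.T@t; r=R.T@np.linalg.solve(K,[u,v,1]); return c+r*(z-c[2])/r[2]
E
python3 - <<'E'
from h import *
from scipy.optimize import least_squares
def c1(x,y,z): return ray('top0.png',130+x/4-.375,130+y/4-.375,z)
def c2(x,y,z): return ray('scene0.png',160+x/4-.375,160+y/4-.375,z)
# press-frame points (x,y mm,z)
obs=[(c1,(435,267),.040,(-85,-105)),(c1,(265,450),.040,(-85,105)),
(c1,(517,338),.032,(-177,-113)),(c1,(343,522),.032,(-177,113)),
(c1,(322,128),.235,(20,-115)),(c1,(110,342),.235,(20,115)),
(c2,(430,290),.032,(-177,-113)),(c2,(502,463),.032,(-177,113))]
W=np.array([f(*p,z)[:2]*1000 for f,p,z,_ in obs]);L=np.array([o[3] for o in obs],float)
def T(q,L): c,s=np.cos(q[2]),np.sin(q[2]); return q[:2]+L@np.array([[c,s],[-s,c]])
r=least_squares(lambda q:(T(q,L)-W).ravel(),[570,280,.75],x_scale=[1,1,.01],loss='soft_l1');q=r.x
print('press',q,np.degrees(q[2]));print(np.round(T(q,L)-W,1))
def inv(w): c,s=np.cos(q[2]),np.sin(q[2]); return (np.asarray(w)-q[:2])@np.array([[c,-s],[s,c]])
for n,f,p,z in [('st R',c1,(305,207),.054),('st L',c1,(177,319),.054),('cap',c1,(255,362),.053),('L',c1,(371,260),.053),('cup',c1,(284,277),.097),
 ('st R2',c2,(167,340),.05),('st L2',c2,(170,455),.05),('cap2',c2,(275,423),.05),('L2',c2,(268,322),.05),('cup2',c2,(226,318),.099)]:
    print(n,np.round(inv(f(*p,z)[:2]*1000),1))
S=np.array([c1(*p,.008)[:2]*1000 for p in [(612,304),(710,303),(710,415),(612,415)]]);print('stand',S.round(1),S.mean(0))
S=np.array([c2(*p,.008)[:2]*1000 for p in [(468,249),(622,240),(563,287)]]);print('stand2',S.round(1),(S[0]+S[1])/2)
print('handle top',c1(676,388,.192),c2(588,62,.192),'tape',c1(617,478,.019))
# wood points
for n in('top0','scene0'):
    d=np.load(f'pics/{n}.png.npz');P=d['P'];im=cv2.cvtColor(d['im'],cv2.COLOR_RGB2HSV)
    m=(P[...,2]>.085)&(P[...,2]<.21)&(abs(P[...,0]-.5)<.15)&(abs(P[...,1]-.0)<.12)
    p=P[m];p=p[np.argsort(p[:,2])];print(n,len(p));print(p[::max(1,len(p)//14)].round(3))
E
```

```text
press [570.89219147 292.38703054   0.82800452] 47.44116452194318
[[ -4.6   1.1]
 [  1.    0.3]
 [ -0.2  -0.2]
 [ -6.2   5.1]
 [  1.6  -1.1]
 [ -3.9   2.1]
 [  1.3 -10. ]
 [  1.1  -3.3]]
st R [ 33.2 -69.5]
st L [45.  75.4]
cap [-29.3  56.5]
L [-40.4 -74.9]
cup [ -6.4 -12.8]
st R2 [ 34.6 -61.8]
st L2 [45.7 75.2]
cap2 [-28.5  57.2]
L2 [-40.6 -66.5]
cup2 [-6.1 -6.8]
stand [[568.8   2. ]
 [570.5 -85.4]
 [470.4 -85. ]
 [469.8   1.7]] [519.86919232 -41.69797885]
stand2 [[564.3   0.8]
 [466.3 -79.1]
 [469.1   5.7]] [515.29429377 -39.13006833]
handle top [ 0.47678015 -0.04004045  0.192     ] [ 0.47021446 -0.0310109   0.192     ] tape [ 0.41391639 -0.00241829  0.019     ]
top0 114
[[ 0.523 -0.05   0.086]
 [ 0.502 -0.063  0.09 ]
 [ 0.508 -0.023  0.092]
 [ 0.522 -0.036  0.094]
 [ 0.501 -0.032  0.096]
 [ 0.517 -0.039  0.104]
 [ 0.512 -0.037  0.12 ]
 [ 0.503 -0.039  0.138]
 [ 0.499 -0.042  0.149]
 [ 0.494 -0.04   0.163]
 [ 0.49  -0.04   0.174]
 [ 0.486 -0.042  0.185]
 [ 0.482 -0.035  0.188]
 [ 0.473 -0.047  0.191]
 [ 0.475 -0.047  0.195]]
scene0 200
[[ 0.498 -0.06   0.086]
 [ 0.495 -0.05   0.091]
 [ 0.498 -0.014  0.093]
 [ 0.495 -0.055  0.096]
 [ 0.513 -0.031  0.102]
 [ 0.501 -0.03   0.113]
 [ 0.491 -0.037  0.124]
 [ 0.487 -0.043  0.133]
 [ 0.486 -0.03   0.143]
 [ 0.483 -0.031  0.151]
 [ 0.484 -0.032  0.16 ]
 [ 0.485 -0.028  0.169]
 [ 0.48  -0.032  0.179]
 [ 0.472 -0.037  0.186]
 [ 0.471 -0.045  0.193]]
```

```bash
cat >> h.py <<'E'
PX=np.array([571,292])/1e3; PSI=np.radians(47.8); PHI=np.radians(36); LG=.158
def pw(x,y):  # press mm -> world m
    c,s=np.cos(PSI),np.sin(PSI); return PX+np.array([c*x-s*y,s*x+c*y])/1e3
def delta(p0,yaw0,p,yaw):
    d=np.asarray(p)-p0;c,s=np.cos(yaw0),np.sin(yaw0)
    return np.round([c*d[0]+s*d[1],s*d[0]-c*d[1],-d[2],-np.degrees(yaw-yaw0)/10],3)
def obs():
    o=robot.get_obs();print('t',o['time'],o['tool_pos'].round(4),o['ee_rot'].round(4),o['wrist_force'].round(2),o['width'],o['finger_force']);return o
E
python3 - <<'E'
from h import *
o=obs()
# commanded start pose from task
print(delta([.244,-.493,.206],.4587,[.485,-.040,.26],0.0))
print(pw(0,0),pw(-177,0),pw(-129,0))
E
```

```text
t 0.1 [ 0.2434 -0.4927  0.2044] [-3.1396e+00 -2.0000e-04  4.5870e-01] [ 0.08  0.18 -0.65] 0.09384146013507534 0.0
[ 0.417 -0.299 -0.054  2.628]
[0.571 0.292] [0.45210546 0.16087759] [0.48434804 0.19643621]
```

Request:
carry_out([
  [[0.0, 0.0, -0.05], 0.3, -1],
  [[0.05, -0.035, -0.054], 0.6, -1],
  [[0.1, -0.07, -0.054], 1.0, -1],
  [[0.15, -0.107, -0.054], 1.4, -1],
  [[0.2, -0.143, -0.054], 1.8, -1],
  [[0.25, -0.179, -0.054], 2.2, -1],
  [[0.3, -0.215, -0.054], 2.63, -1],
  [[0.35, -0.251, -0.054], 2.63, -1],
  [[0.4, -0.287, -0.054], 2.63, -1],
  [[0.417, -0.299, -0.054], 2.63, -1],
])

```text
time: 1.35
tool_pos: [0.4856, -0.0372, 0.2587]
ee_rot: [-3.141, 0.001, 0.004]
wrist_force: [0.2, -0.2, 0.4]
width: 0.094
finger_force: 0.0
```

Request:
carry_out([
  [[0, 0, 0.0], 0, -1],
])

```text
time: 1.48
tool_pos: [0.4851, -0.0391, 0.2587]
ee_rot: [-3.142, 0.002, 0.003]
wrist_force: [-0.2, -1.6, -0.3]
width: 0.094
finger_force: 0.0
```

```bash
python3 - <<'E'
from h import *
obs()
s,P=snap('scene','scene1.png')
im=s['image'][130:250,220:380]
cv2.imwrite('pics/crop3.png',cv2.cvtColor(cv2.resize(im,None,fx=5,fy=5,interpolation=cv2.INTER_CUBIC),cv2.COLOR_RGB2BGR))
E
```

```text
t 1.475 [ 0.4851 -0.0391  0.2587] [-3.1415e+00  1.7000e-03  3.0000e-03] [-0.17 -1.6  -0.29] 0.09397959778676104 0.0
```

View pics/crop3.png

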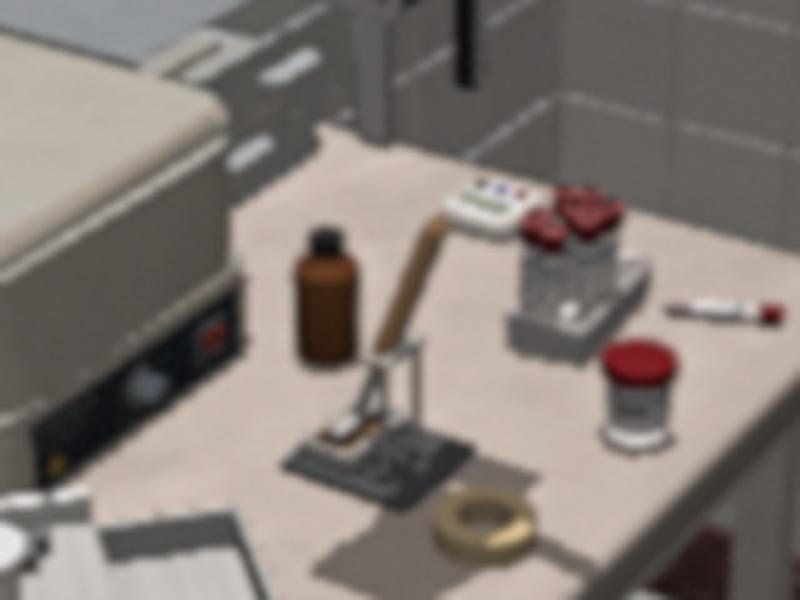

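The crop shows the open fingers at (375,100) and (465,50), straddling the handle top at (437,225), and everything is standing. I descend and grip.

Request:
carry_out([
  [[0, 0, 0.04], 0, -1],
  [[0, 0, 0.08], 0, -1],
  [[0, 0, 0.109], 0, -1],
  [[0, 0, 0.109], 0, -1],
  [[0, 0, 0.109], 0, 1],
  [[0, 0, 0.109], 0, 1],
  [[0, 0, 0.109], 0, 1],
  [[0, 0, 0.109], 0, 1],
  [[0, 0, 0.109], 0, 1],
  [[0, 0, 0.109], 0, 1],
])

```text
time: 2.78
tool_pos: [0.485, -0.0403, 0.1505]
ee_rot: [3.141, 0.0, -0.0]
wrist_force: [-0.4, -0.8, 0.2]
width: 0.0372
finger_force: 0.0
```

Request:
carry_out([
  [[0, 0, 0], 0, 1],
  [[0, 0, 0], 0, 1],
  [[0, 0, 0], 0, 1],
  [[0, 0, 0], 0, 1],
])

```text
time: 3.28
tool_pos: [0.485, -0.0403, 0.1504]
ee_rot: [-3.142, 0.0, -0.0]
wrist_force: [0.0, -0.3, 0.1]
width: 0.02
finger_force: 30.0
```

Request:
carry_out([
  [[0, 0, -0.02], 0, 1],
  [[0, 0, -0.05], 0, 1],
  [[0, 0, -0.08], 0, 1],
  [[0, 0, -0.11], 0, 1],
  [[0, 0, -0.13], 0, 1],
  [[0, 0, -0.13], 0, 1],
])

```text
time: 4.03
tool_pos: [0.4858, -0.0406, 0.2823]
ee_rot: [3.141, -0.004, -0.0]
wrist_force: [-0.4, 0.9, -1.7]
width: 0.0197
finger_force: 30.0
```

```bash
python3 - <<'E'
from h import *
o=obs()
s,P=snap('scene','scene2.png')
im=s['image'][100:220,240:400]
cv2.imwrite('pics/crop4.png',cv2.cvtColor(cv2.resize(im,None,fx=5,fy=5,interpolation=cv2.INTER_CUBIC),cv2.COLOR_RGB2BGR))
g=o['tool_pos']+[0,0,.019]
# predicted projections for head at 20deg
K,R,t=s['mtx'],np.array(s['R']),np.array(s['t'])
for a in(15,20,25):
    a=np.radians(a);h=g+[.158*np.sin(a),0,-.158*np.cos(a)];c=K@(R@h+t);print((c[:2]/c[2]-[240,100])*5)
# rows for next: above trough; roll at press (-115,0), tilt20, floor z .004
for z in (.28,.016+.1485-.019+.004+.004):
  xy=pw(-110-54,0);print(delta([.485,-.040,.281],0,[*xy,z],PSI))
E
```

```text
t 4.025 [ 0.4858 -0.0406  0.2823] [ 3.1407e+00 -3.8000e-03 -3.0000e-04] [-0.45  0.86 -1.66] 0.01973189999032294 29.968517124652863
[264.72478241 408.67576893]
[247.29758211 397.59050393]
[230.47929624 385.14496648]
[-2.40e-02 -2.11e-01  1.00e-03 -4.78e+00]
[-0.024 -0.211  0.128 -4.78 ]
```

View pics/crop4.png

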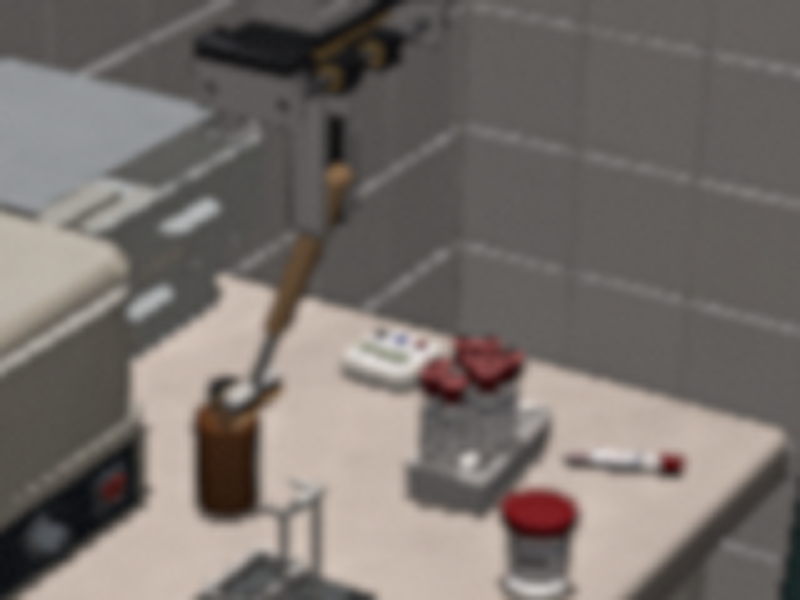

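Roll at (247,397), as predicted for a 20° lean, so the grip is good. Next: over the trough.

Request:
carry_out([
  [[-0.004, -0.035, 0], -0.8, 1],
  [[-0.008, -0.07, 0], -1.6, 1],
  [[-0.012, -0.105, 0], -2.4, 1],
  [[-0.016, -0.14, 0], -3.2, 1],
  [[-0.02, -0.175, 0], -4.0, 1],
  [[-0.024, -0.211, 0], -4.78, 1],
  [[-0.024, -0.211, 0.04], -4.78, 1],
  [[-0.024, -0.211, 0.08], -4.78, 1],
  [[-0.024, -0.211, 0.115], -4.78, 1],
  [[-0.024, -0.211, 0.124], -4.78, 1],
])

```text
time: 5.32
tool_pos: [0.4584, 0.17, 0.152]
ee_rot: [-3.137, 0.007, 0.834]
wrist_force: [0.1, -0.1, -0.5]
width: 0.0197
finger_force: 30.0
```

Request:
carry_out([
  [[0, 0, 0], 0, 1],
])

```text
time: 5.45
tool_pos: [0.4606, 0.1705, 0.1558]
ee_rot: [-3.141, 0.002, 0.834]
wrist_force: [-0.3, 0.3, -0.6]
width: 0.0199
finger_force: 30.0
```

Request:
carry_out([
  [[0, 0, 0.009], 0, 1],
  [[-0.008, 0, 0.012], 0, 1],
  [[-0.016, 0, 0.016], 0, 1],
  [[-0.024, 0, 0.02], 0, 1],
  [[-0.032, 0, 0.024], 0, 1],
  [[-0.04, 0, 0.028], 0, 1],
  [[-0.048, 0, 0.032], 0, 1],
  [[-0.055, 0, 0.033], 0, 1],
  [[-0.055, 0, 0.033], 0, 1],
])

```text
time: 6.58
tool_pos: [0.4235, 0.1292, 0.1233]
ee_rot: [-3.142, 0.001, 0.833]
wrist_force: [-0.6, -0.1, 3.0]
width: 0.0195
finger_force: 30.0
```

```bash
python3 - <<'E'
from h import *
o=obs()
s,P=snap('scene','scene3.png')
im=s['image'][170:320,170:330]
K,R,t=s['mtx'],np.array(s['R']),np.array(s['t'])
g=o['tool_pos']+[0,0,.019]
im=cv2.resize(im,None,fx=4,fy=4,interpolation=cv2.INTER_CUBIC)
cv2.imwrite('pics/crop5.png',cv2.cvtColor(im,cv2.COLOR_RGB2BGR))
for a in(20,30,36,42):
    a=np.radians(a);x=.158*np.sin(a);h=g+[x*np.cos(PSI),x*np.sin(PSI),-.158*np.cos(a)];c=K@(R@h+t);print((c[:2]/c[2]-[170,170])*4)
E
```

```text
t 6.575 [0.4235 0.1292 0.1233] [-3.1415e+00  1.3000e-03  8.3350e-01] [-0.65 -0.09  3.  ] 0.01948814007925513 30.00045955181122
[412.16562784 368.03701611]
[378.54641446 360.40291003]
[359.53712742 353.30474932]
[341.64630329 344.36951112]
```

View pics/crop5.png

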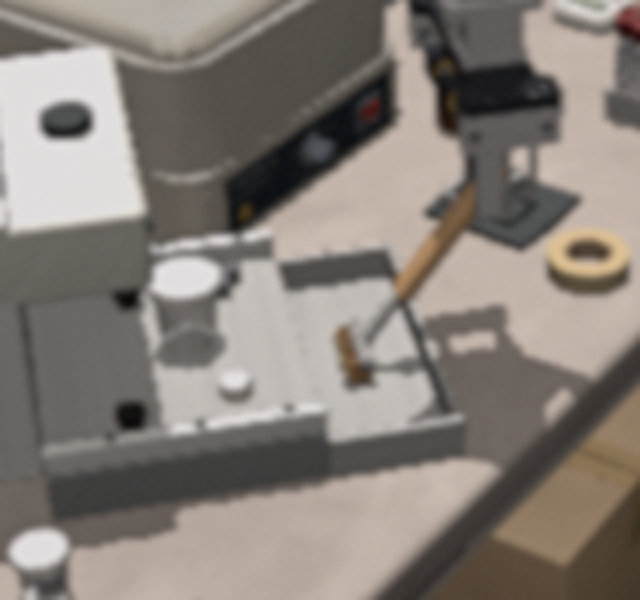

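The roll sits at (353,355) on the trough floor and the lean is now about 37° (z says the same), enough to reach under the head. I plan the left lane.

```bash
cat >> h.py <<'E'
def lane(o,*pts): # roll press x,y mm, tcp z
    for x,y,z in pts: print((x,y,z),delta(o['tool_pos'],PSI,[*pw(x-95,y),z],PSI))
E
python3 - <<'E'
from h import *
o=obs()
lane(o,(-110,68,.182),(76,68,.182),(76,68,.162),(-100,68,.162),(-100,-71,.182))
E
```

```text
t 6.625 [0.4236 0.1293 0.1233] [-3.1414e+00  1.7000e-03  8.3360e-01] [-1.27 -0.09  3.68] 0.019696483221574735 30.00061959028244
(-110, 68, 0.182) [ 0.015 -0.068 -0.059 -0.   ]
(76, 68, 0.182) [ 0.201 -0.068 -0.059 -0.   ]
(76, 68, 0.162) [ 0.201 -0.068 -0.039 -0.   ]
(-100, 68, 0.162) [ 0.025 -0.068 -0.039 -0.   ]
(-100, -71, 0.182) [ 0.025  0.071 -0.059 -0.   ]
```

Request:
carry_out([
  [[0, 0, -0.03], 0, 1],
  [[0, 0, -0.059], 0, 1],
  [[0.0, -0.035, -0.059], 0, 1],
  [[0.015, -0.068, -0.059], 0, 1],
  [[0.055, -0.068, -0.059], 0, 1],
  [[0.095, -0.068, -0.059], 0, 1],
  [[0.13, -0.068, -0.059], 0, 1],
  [[0.165, -0.068, -0.059], 0, 1],
  [[0.19, -0.068, -0.059], 0, 1],
  [[0.201, -0.068, -0.059], 0, 1],
])

```text
time: 7.88
tool_pos: [0.5085, 0.3246, 0.1802]
ee_rot: [-3.141, 0.005, 0.835]
wrist_force: [0.3, -0.9, -2.2]
width: 0.0195
finger_force: 30.0
```

Request:
carry_out([
  [[0, 0, 0], 0, 1],
])

```text
time: 8.0
tool_pos: [0.5083, 0.3241, 0.1811]
ee_rot: [-3.141, 0.003, 0.834]
wrist_force: [-0.5, -0.4, -0.9]
width: 0.0199
finger_force: 30.0
```

Request:
carry_out([
  [[0, 0, 0.01], 0, 1],
  [[0, 0, 0.019], 0, 1],
  [[0, 0, 0.019], 0, 1],
  [[-0.012, 0, 0.019], 0, 1],
  [[-0.024, 0, 0.019], 0, 1],
  [[-0.036, 0, 0.019], 0, 1],
  [[-0.048, 0, 0.019], 0, 1],
  [[-0.06, 0, 0.019], 0, 1],
  [[-0.072, 0, 0.019], 0, 1],
  [[-0.084, 0, 0.019], 0, 1],
])

```text
time: 9.25
tool_pos: [0.4518, 0.2617, 0.1635]
ee_rot: [3.142, -0.0, 0.834]
wrist_force: [0.6, 0.8, -0.5]
width: 0.0201
finger_force: 30.0
```

Request:
carry_out([
  [[-0.012, 0, 0], 0, 1],
  [[-0.024, 0, 0], 0, 1],
  [[-0.036, 0, 0], 0, 1],
  [[-0.048, 0, 0], 0, 1],
  [[-0.06, 0, 0], 0, 1],
  [[-0.072, 0, 0], 0, 1],
  [[-0.084, 0, 0], 0, 1],
  [[-0.092, 0, 0], 0, 1],
  [[-0.094, 0, 0], 0, 1],
])

```text
time: 10.38
tool_pos: [0.389, 0.1923, 0.1635]
ee_rot: [3.141, -0.0, 0.834]
wrist_force: [-1.0, -0.1, -0.8]
width: 0.0198
finger_force: 30.0
```

```bash
python3 - <<'E'
from h import *
o=obs()
s,P=snap('scene','scene4.png')
im=s['image'][170:320,170:330]
K,R,t=s['mtx'],np.array(s['R']),np.array(s['t'])
im=cv2.resize(im,None,fx=4,fy=4,interpolation=cv2.INTER_CUBIC)
cv2.imwrite('pics/crop6.png',cv2.cvtColor(im,cv2.COLOR_RGB2BGR))
lane(o,(-105,68,.190),(-105,-71,.182),(-90,-71,.182),(70,-71,.182),(70,-71,.162),(-100,-71,.162))
E
```

```text
t 10.375 [0.389  0.1923 0.1635] [ 3.1413e+00 -3.0000e-04  8.3370e-01] [-0.98 -0.1  -0.77] 0.019789968849182018 29.999940991401672
(-105, 68, 0.19) [-0.004 -0.    -0.026 -0.   ]
(-105, -71, 0.182) [-0.004  0.139 -0.018 -0.   ]
(-90, -71, 0.182) [ 0.011  0.139 -0.018 -0.   ]
(70, -71, 0.182) [ 0.171  0.139 -0.018 -0.   ]
(70, -71, 0.162) [ 0.171  0.139  0.002 -0.   ]
(-100, -71, 0.162) [ 0.001  0.139  0.002 -0.   ]
```

View pics/crop6.png

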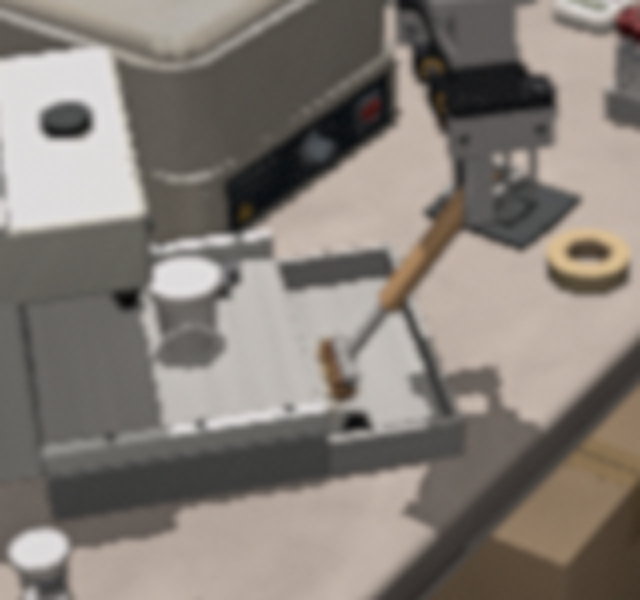

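The left lane is swept: the bed is clear there and a stopper lies in the trough at (355,422). On to the right lane.

Request:
carry_out([
  [[-0.004, 0, -0.019], 0, 1],
  [[-0.004, 0.045, -0.019], 0, 1],
  [[-0.004, 0.09, -0.019], 0, 1],
  [[-0.004, 0.139, -0.019], 0, 1],
  [[0.03, 0.139, -0.019], 0, 1],
  [[0.07, 0.139, -0.019], 0, 1],
  [[0.11, 0.139, -0.019], 0, 1],
  [[0.145, 0.139, -0.019], 0, 1],
  [[0.165, 0.139, -0.019], 0, 1],
  [[0.171, 0.139, -0.019], 0, 1],
])

```text
time: 11.68
tool_pos: [0.6076, 0.2268, 0.1814]
ee_rot: [-3.141, 0.001, 0.835]
wrist_force: [-0.2, 0.1, -0.6]
width: 0.0196
finger_force: 30.0
```

Request:
carry_out([
  [[0, 0, 0], 0, 1],
  [[0, 0, 0.01], 0, 1],
  [[0, 0, 0.02], 0, 1],
  [[0, 0, 0.02], 0, 1],
  [[-0.012, 0, 0.02], 0, 1],
  [[-0.024, 0, 0.02], 0, 1],
  [[-0.036, 0, 0.02], 0, 1],
  [[-0.048, 0, 0.02], 0, 1],
  [[-0.06, 0, 0.02], 0, 1],
  [[-0.072, 0, 0.02], 0, 1],
])

```text
time: 12.92
tool_pos: [0.5582, 0.1719, 0.1626]
ee_rot: [3.141, -0.0, 0.834]
wrist_force: [1.4, 1.1, -1.4]
width: 0.0198
finger_force: 30.0
```

Request:
carry_out([
  [[-0.012, 0, 0], 0, 1],
  [[-0.024, 0, 0], 0, 1],
  [[-0.036, 0, 0], 0, 1],
  [[-0.048, 0, 0], 0, 1],
  [[-0.06, 0, 0], 0, 1],
  [[-0.072, 0, 0], 0, 1],
  [[-0.084, 0, 0], 0, 1],
  [[-0.096, 0, 0], 0, 1],
  [[-0.1, 0, 0], 0, 1],
])

```text
time: 14.05
tool_pos: [0.491, 0.0979, 0.1626]
ee_rot: [3.141, -0.0, 0.833]
wrist_force: [-0.4, 0.8, -0.3]
width: 0.0193
finger_force: 30.0
```

Request:
carry_out([
  [[0, 0, -0.04], 0, 1],
  [[0, 0, -0.08], 0, 1],
  [[0, 0, -0.1], 0, 1],
  [[0, 0, -0.1], 0, 1],
])

```text
time: 14.55
tool_pos: [0.4925, 0.0986, 0.2645]
ee_rot: [3.138, -0.003, 0.834]
wrist_force: [-0.2, 0.5, 0.1]
width: 0.02
finger_force: 30.0
```

```bash
python3 - <<'E'
from h import *
o=obs()
s,P=snap('scene','scene5.png')
im=s['image'][170:320,170:330]
a=cv2.resize(im,(400,375),interpolation=cv2.INTER_CUBIC)
s2,P2=snap('top','top5.png')
b=cv2.resize(s2['image'][150:270,150:278],(400,375),interpolation=cv2.INTER_CUBIC)
cv2.imwrite('pics/crop7.png',cv2.cvtColor(np.hstack([a,b]),cv2.COLOR_RGB2BGR))
E
```

```text
t 14.55 [0.4925 0.0986 0.2645] [ 3.1385 -0.0034  0.8342] [-0.22  0.48  0.07] 0.019979189816464 29.999914169311523
```

View pics/crop7.png

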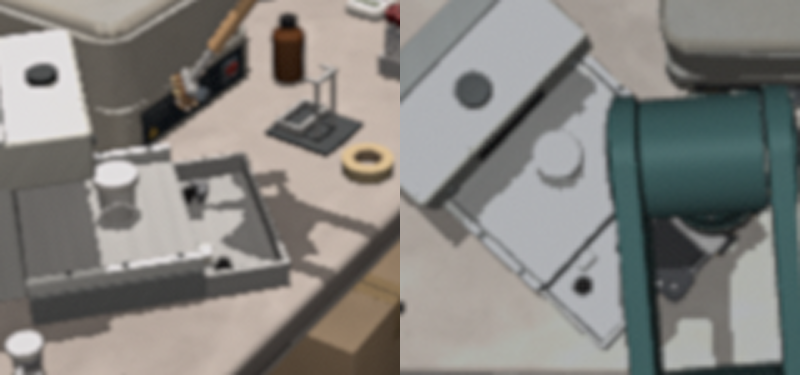

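The bed is clear except for the cup. Dark scrap lies in the trough at left-panel (193,190) and (222,263). I check the white cap by depth.

```bash
python3 - <<'E'
from h import *
c,s=np.cos(PSI),np.sin(PSI)
for n in('top5','scene5'):
    P=np.load(f'pics/{n}.png.npz')['P']; d=(P[...,:2]-PX)*1e3
    x=d@[c,s]; y=d@[-s,c]; z=P[...,2]*1e3
    m=(abs(x+129)<40)&(abs(y)<105)&(z>9)&(z<60)
    lab,L,st,ce=cv2.connectedComponentsWithStats(m.astype(np.uint8))
    for i in range(1,lab):
        k=L==i
        if k.sum()>3: print(n,k.sum(),x[k].mean().round(),y[k].mean().round(),z[k].max().round(),np.load(f'pics/{n}.png.npz')['im'][k].mean(0).round(), 'px',ce[i].round())
    m=(x>-80)&(x<100)&(abs(y)<98)&(z>46)&(z<60); print(n,'bed',m.sum(),[ (round(a),round(b)) for a,b in zip(x[m][::12],y[m][::12])])
E
```

```text
top5 20 -95.0 52.0 28.0 [161. 163. 165.] px [210. 233.]
top5 27 -109.0 77.0 24.0 [65. 65. 66.] px [208. 241.]
top5 bed 44 [(58, -84), (52, 31), (-55, -11), (-44, 42)]
scene5 74 -104.0 -64.0 28.0 [86. 84. 84.] px [248. 246.]
scene5 30 -95.0 60.0 28.0 [184. 180. 177.] px [253. 271.]
scene5 31 -109.0 80.0 22.0 [79. 76. 74.] px [259. 275.]
scene5 bed 71 [(-65, -83), (-24, -2), (-17, 10), (-15, 5), (-14, 7), (-2, 13)]
```

The cap is in the trough too (x −95, y 55), and the right-hand cluster is two pieces' worth of pixels. Next I tilt the brush back to 20°, pushing the roll against the outer face of the trough's front wall.

Request:
carry_out([
  [[-0.04, -0.03, 0], 0, 1],
  [[-0.08, -0.06, 0], 0, 1],
  [[-0.097, -0.071, 0], 0, 1],
  [[-0.097, -0.071, 0.04], 0, 1],
  [[-0.097, -0.071, 0.08], 0, 1],
  [[-0.097, -0.071, 0.115], 0, 1],
  [[-0.097, -0.071, 0.135], 0, 1],
  [[-0.097, -0.071, 0.137], 0, 1],
  [[-0.097, -0.071, 0.137], 0, 1],
])

```text
time: 15.78
tool_pos: [0.3736, 0.0743, 0.1254]
ee_rot: [-3.141, 0.0, 0.834]
wrist_force: [0.5, 0.9, -0.8]
width: 0.0198
finger_force: 30.0
```

```bash
python3 - <<'E'
from h import *
o=obs(); c,s=np.cos(PSI),np.sin(PSI)
d=(o['tool_pos'][:2]-PX)*1e3; print('grip press',d@[c,s],d@[-s,c])
S,P=snap('scene','scene6.png')
d=(P[...,:2]-PX)*1e3; x=d@[c,s]; y=d@[-s,c]; z=P[...,2]*1e3
m=(abs(y)<22)&(z>3)&(z<45)&(x>-230)&(x<-160)
for lo in range(-230,-160,5):
    k=m&(x>=lo)&(x<lo+5)
    if k.any(): print(lo,k.sum(),z[k].min().round(),z[k].max().round(),S['image'][k].mean(0).round())
E
```

```text
t 15.775 [0.3736 0.0743 0.1254] [-3.1413e+00  4.0000e-04  8.3400e-01] [ 0.52  0.94 -0.84] 0.019775271248961272 29.999889135360718
grip press -293.8411748407562 -0.006304184927217127
-230 2 4.0 7.0 [190. 175. 166.]
-225 5 3.0 45.0 [162. 150. 142.]
-220 1 43.0 43.0 [129. 120. 115.]
-215 6 32.0 43.0 [133. 126. 121.]
-210 16 23.0 40.0 [145. 139. 134.]
-205 18 3.0 35.0 [143. 137. 132.]
-200 19 14.0 32.0 [143. 133. 127.]
-195 18 15.0 31.0 [117.  93.  74.]
-190 23 4.0 28.0 [126. 106.  84.]
-185 1 19.0 19.0 [149. 132. 116.]
-180 7 27.0 33.0 [182. 172. 165.]
-175 36 4.0 35.0 [134. 130. 126.]
-170 13 3.0 37.0 [175. 170. 166.]
-165 13 3.0 8.0 [196. 191. 187.]
```

Request:
carry_out([
  [[0.008, 0, 0], 0, 1],
  [[0.013, 0, -0.003], 0, 1],
  [[0.018, 0, -0.006], 0, 1],
  [[0.0275, 0, -0.012], 0, 1],
  [[0.037, 0, -0.017], 0, 1],
  [[0.044, 0, -0.02], 0, 1],
  [[0.05, 0, -0.022], 0, 1],
  [[0.05, 0, -0.022], 0, 1],
])

```text
time: 16.82
tool_pos: [0.4077, 0.112, 0.1475]
ee_rot: [-3.141, -0.001, 0.835]
wrist_force: [-1.8, -2.7, 0.4]
width: 0.0198
finger_force: 30.0
```

Request:
carry_out([
  [[-0.015, 0, -0.02], 0, 1],
  [[-0.015, 0, -0.06], 0, 1],
  [[-0.015, 0, -0.1], 0, 1],
  [[-0.015, 0, -0.13], 0, 1],
  [[-0.015, 0, -0.13], 0, 1],
])

```text
time: 17.45
tool_pos: [0.3991, 0.1014, 0.2799]
ee_rot: [3.138, -0.007, 0.835]
wrist_force: [-0.3, 0.6, -1.4]
width: 0.0197
finger_force: 30.0
```

```bash
python3 - <<'E'
from h import *
o=obs()
S,P=snap('scene','scene7.png'); g=o['tool_pos']+[0,0,.019]
q=P-g; c,s=np.cos(PSI),np.sin(PSI); x=q[...,:2]@[c,s]; y=q[...,:2]@[-s,c]; z=q[...,2]
m=(abs(y)<.03)&(z<-.03)&(z>-.18)&(abs(x)<.13)
for lo in np.arange(-.18,-.03,.012):
    k=m&(z>=lo)&(z<lo+.012)
    if k.any(): print(lo.round(3),k.sum(),x[k].mean().round(4),y[k].mean().round(4),S['image'][k].mean(0).round())
xx,zz=x[m&(z>-.1)],z[m&(z>-.1)]
print('tilt est',np.degrees(np.arctan(-np.polyfit(zz,xx,1)[0])))
print(delta(o['tool_pos'],o['ee_rot'][2],[.485,-.040,.285],0))
E
```

```text
t 17.45 [0.3991 0.1014 0.2799] [ 3.1381 -0.0074  0.835 ] [-0.33  0.59 -1.44] 0.01968145049551134 29.999186396598816
-0.168 1 0.0574 0.0209 [69. 60. 53.]
-0.156 29 0.0587 0.0149 [96. 80. 65.]
-0.144 78 0.0568 0.0055 [120. 108.  98.]
-0.132 23 0.0494 0.0062 [127. 122. 117.]
-0.12 13 0.0437 0.0026 [106. 101.  97.]
-0.108 14 0.039 0.0038 [98. 94. 90.]
-0.096 21 0.0334 0.0068 [111.  96.  82.]
-0.084 27 0.0292 0.0061 [112.  92.  74.]
-0.072 25 0.0261 0.0058 [104.  84.  65.]
-0.06 31 0.0202 0.0076 [110.  90.  72.]
-0.048 28 0.0156 0.006 [110.  91.  73.]
-0.036 16 0.0111 0.0073 [110.  92.  74.]
tilt est 21.518959976059243
[-0.047  0.159 -0.005  4.784]
```

The lean is back at about 21°. I return above the stand.

Request:
carry_out([
  [[-0.008, 0.03, -0.005], 0.9, 1],
  [[-0.016, 0.06, -0.005], 1.8, 1],
  [[-0.024, 0.09, -0.005], 2.7, 1],
  [[-0.034, 0.12, -0.005], 3.6, 1],
  [[-0.044, 0.15, -0.005], 4.4, 1],
  [[-0.047, 0.159, -0.005], 4.78, 1],
  [[-0.047, 0.159, -0.005], 4.78, 1],
  [[-0.047, 0.159, -0.005], 4.78, 1],
])

```text
time: 18.5
tool_pos: [0.483, -0.0407, 0.2812]
ee_rot: [-3.141, 0.002, 0.001]
wrist_force: [0.0, 0.2, -0.5]
width: 0.0199
finger_force: 30.0
```

```bash
python3 - <<'E'
from h import *
o=obs()
S,P=snap('scene','scene8.png'); g=o['tool_pos']+[0,0,.019]
K,R,t=S['mtx'],np.array(S['R']),np.array(S['t'])
# shift-compare with scene2 (fresh lift at known pose): template match of lower brush
A=np.load('pics/scene2.png.npz')['im'];
p=lambda X:(lambda c:c[:2]/c[2])(K@(R@X+t))
g2=np.array([.4858,-.0406,.2823+.019]);h=np.array([.054,0,-.1485])
u=p(g2+h).round().astype(int);T=A[u[1]-8:u[1]+9,u[0]-9:u[0]+10]
v=p(g+h).round().astype(int);I=S['image'][v[1]-20:v[1]+21,v[0]-21:v[0]+22]
r=cv2.matchTemplate(I,T,cv2.TM_CCOEFF_NORMED);_,mx,_,l=cv2.minMaxLoc(r)
f=np.array(l)+[-12,-12]+v-u; print('pred shift',p(g+h)-p(g2+h),'found',f,mx)
for a in(18,20,22,24): a=np.radians(a);print(p(g+[.158*np.sin(a),0,-.158*np.cos(a)])-p(g2+h))
print(delta(o['tool_pos'],o['ee_rot'][2],[.484,-.0403,.1505],0))
E
```

```text
t 18.5 [ 0.483  -0.0407  0.2812] [-3.1405e+00  1.7000e-03  1.4000e-03] [ 0.04  0.18 -0.52] 0.01993376753381688 29.999180138111115
pred shift [0.75488114 0.52426811] found [0 1] 0.9631937146186829
[2.12659429 1.43447271]
[0.74446109 0.51312933]
[-0.61810792 -0.4517348 ]
[-1.95981793 -1.45903772]
[ 0.001 -0.     0.131  0.008]
```

Request:
carry_out([
  [[0.001, 0, 0.025], 0, 1],
  [[0.001, 0, 0.05], 0, 1],
  [[0.001, 0, 0.07], 0, 1],
  [[0.001, 0, 0.085], 0, 1],
  [[0.001, 0, 0.1], 0, 1],
  [[0.001, 0, 0.11], 0, 1],
  [[0.001, 0, 0.117], 0, 1],
  [[0.001, 0, 0.117], 0, 1],
])

```text
time: 19.55
tool_pos: [0.4843, -0.0414, 0.1651]
ee_rot: [-3.142, 0.001, -0.0]
wrist_force: [0.7, -0.1, -1.3]
width: 0.0202
finger_force: 30.0
```

Request:
carry_out([
  [[0, 0, 0.005], 0, 1],
  [[0, 0, 0.01], 0, 1],
  [[0, 0, 0.0135], 0, 1],
  [[0, 0, 0.0135], 0, 1],
  [[0, 0, 0.0135], 0, 1],
])

```text
time: 20.18
tool_pos: [0.4845, -0.0414, 0.1521]
ee_rot: [3.142, -0.0, -0.0]
wrist_force: [0.6, 0.2, -0.9]
width: 0.0198
finger_force: 30.0
```

Request:
carry_out([
  [[0, 0, 0.0015], 0, 1],
  [[0, 0, 0.0015], 0, 1],
  [[0, 0, 0.0015], 0, 0.4],
  [[0, 0, 0.0015], 0, -0.2],
  [[0, 0, 0.0015], 0, -0.6],
  [[0, 0, 0.0015], 0, -1],
  [[0, 0, 0.0015], 0, -1],
  [[0, 0, 0.0015], 0, -1],
  [[0, 0, 0.0015], 0, -1],
  [[0, 0, 0.0015], 0, -1],
])

```text
time: 21.42
tool_pos: [0.4844, -0.0414, 0.1505]
ee_rot: [3.142, -0.0, -0.0]
wrist_force: [-0.4, -0.2, 0.3]
width: 0.0928
finger_force: 0.0
```

Request:
carry_out([
  [[0, 0, -0.03], 0, -1],
  [[0, 0, -0.07], 0, -1],
  [[0, 0, -0.11], 0, -1],
  [[0, 0, -0.15], 0, -1],
  [[0, 0, -0.19], 0, -1],
  [[0, 0, -0.2], 0, -1],
  [[0, 0, -0.2], 0, -1],
])

```text
time: 22.3
tool_pos: [0.4845, -0.0414, 0.3501]
ee_rot: [3.141, -0.0, -0.0]
wrist_force: [-0.4, 0.4, -0.5]
width: 0.0939
finger_force: 0.0
```

```bash
python3 - <<'E'
from h import *
obs()
s,P=snap('scene','scene9.png')
im=s['image'][160:310,165:345]
cv2.imwrite('pics/crop8.png',cv2.cvtColor(cv2.resize(im,None,fx=4,fy=4,interpolation=cv2.INTER_CUBIC),cv2.COLOR_RGB2BGR))
A=np.load('pics/scene0.png.npz');I=s['image'].astype(int);a=A['im'].astype(int)
d=abs(I-a).sum(2)[200:250,275:325] if 0 else abs(I-a).sum(2)[170:230,275:318];print('stand diff px>60',(d>60).sum())
c,sn=np.cos(PSI),np.sin(PSI); e=(P[...,:2]-PX)*1e3;x=e@[c,sn];y=e@[-sn,c];z=P[...,2]*1e3
m=(abs(x+129)<42)&(abs(y)<105)&(z>9)&(z<60)
n,L,st,ce=cv2.connectedComponentsWithStats(m.astype(np.uint8))
for i in range(1,n):
    k=L==i
    if k.sum()>3: print(k.sum(),x[k].min().round(),x[k].max().round(),y[k].min().round(),y[k].max().round(),z[k].max().round(),ce[i].round())
E
```

```text
t 22.3 [ 0.4845 -0.0414  0.3501] [ 3.1415e+00 -1.0000e-04 -2.0000e-04] [-0.37  0.42 -0.48] 0.09386704899015305 0.0
stand diff px>60 123
11 -171.0 -170.0 -105.0 -73.0 34.0 [268. 237.]
74 -120.0 -88.0 -86.0 -44.0 31.0 [248. 246.]
6 -171.0 -170.0 -79.0 -33.0 35.0 [270. 243.]
32 -100.0 -87.0 46.0 68.0 27.0 [253. 271.]
31 -117.0 -100.0 72.0 105.0 27.0 [259. 275.]
```

View pics/crop8.png

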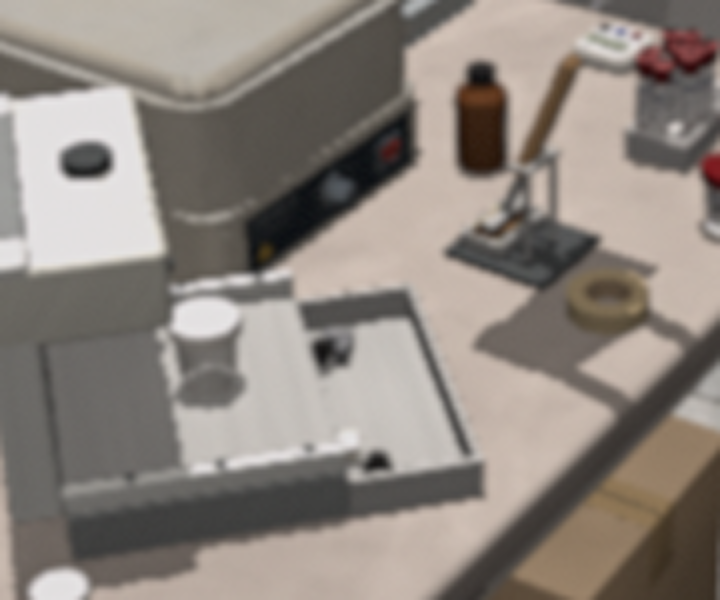

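The picture shows the brush back in its stand, leaning as at the start with its top at (570,62). The scrap is in the trough at (332,350), (376,460) and the cap beside it, and the cup and the visible bystanders are standing. I hand in.

```bash
python3 -c "
from bench import robot
print(robot.close_job())"
```

```text
the job is handed in; nothing more can be done
None
```

I swept all four scrap pieces into the trough with the brush, put the brush back in its stand and let go of it, and handed the job in at about 22 s; the last camera view shows the specimen cup still standing on the bed, but no verdict was returned.

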